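# Find the slicer gate that takes the gauge

## Task

One of the slicer's three gates is set wide enough for the thick-bladed slice gauge; the others jam it. Slide the gauge's blade into the gates until you find the one it fits, push it fully home there, and leave the gauge let go, standing upright on the table with its blade in that gate. Do not disturb the other things on the table.

Things in the scene. Friction and masses are not known exactly. Their poses are not given: they have to be found in the camera images.
- gauge: the slice gauge (feeler), 0.16 kg: white handle block 80 long (x), 26 thick (y), 42 mm high (z), standing on its base on the table; out of its +x end a steel blade 8 thick, 70 long, 30 mm high, on edge, 3 to 33 mm above the base. Origin: centre of the handle's base; +x along the blade, +z up. Grip it across the 26 mm
- blade_tip (a point): middle of the end face of the gauge's blade: 110 mm ahead (+x) of the gauge's origin, 18 mm above its base
- slicer: fixed steel slicer 200 mm wide, three gates side by side in its front. Origin: table level, front face, middle gate; +x points horizontally INTO the gates, y across, z up. Gate part 56 mm high for the first 104 mm, then motor housing 167 mm high to 204 mm. One gate (a different one each time, seen only by trying) takes the blade fully; the handle's shoulder then meets the front face
- gate0 (a point): mouth of the gate at slicer y = -56 mm: slot centre in the front face, 18 mm above the table, axes as the slicer's. All gates: upright slot, table as floor, 20 mm wide mouth narrowing to 11 mm at 25 mm depth, open above to 28 mm depth, then a cover 44 mm above the table hiding two jaws
- gate1 (a point): mouth of the middle gate (slicer y = 0), like gate0. The jaws of one gate are 11 mm apart: the 8 mm blade goes in its full 70 mm. Those of the two other gates are 4 mm apart: the blade jams with its tip at 27 mm depth
- gate2 (a point): mouth of the gate at slicer y = +56 mm, like gate0
- thin_gauge: a second gauge of the same make that is NOT wanted: same white handle block, but its steel blade is only 3 mm thick, 45 mm long and 22 mm high. Origin under the handle's centre, +x along its blade. Leave it alone
- shaker: glass spice shaker with a steel dome cap, 52 mm across, 100 mm tall, origin under its centre. Leave it alone
- ramekin: white ceramic ramekin, 66 mm across, 42 mm tall, origin under its centre. Leave it alone
- sauce_bottle: clear plastic bottle, 56 mm across, 150 mm tall, origin under its centre. Leave it alone
- spice_jar: small glass jar with a black lid, 48 mm across, 80 mm tall, origin under its centre. Leave it alone
- steel_cup: open steel cup, 72 mm across, 75 mm tall, origin under its centre. Leave it alone
- spatula: kitchen spatula lying on the table, origin on the table near its middle. Leave it alone
Not all that is in view belongs to the job. Leave any pink or turquoise look-alike of the gauge alone.

How it is judged:
At the end, for the whole second after the job is handed in: The gauge's blade is in the gate it fits, its tip at least 58 mm past the slicer's front face and within 6 mm of the gate's centre line, the gauge in line with the gate (0.12 rad), upright (0.1 rad), standing on the table (within 6 mm), at rest and released (x of blade_tip in the frame of slicer above 0.058 m and height (world z) of blade_tip below 0.028 m and (y of blade_tip in the frame of gate0 between -0.006 and 0.006 m or y of blade_tip in the frame of gate1 between -0.006 and 0.006 m or y of blade_tip in the frame of gate2 between -0.006 and 0.006 m) and angle between the x axis of gauge and the x axis of slicer, either way round below 0.12 rad and angle between gauge's own z axis and vertical below 0.1 rad and height (world z) of gauge below 0.006 m and linear speed of gauge below 0.02 m/s); the robot touches nothing.
It fails at once if one of the other things on the table is shifted more than 25 mm (distance of any of thin_gauge, shaker, ramekin, sauce_bottle, spice_jar, steel_cup, spatula from where it was at the start of the episode above 0.025 m).
It fails at once if one of the other standing things is tipped over (angle between any of thin_gauge, shaker, ramekin, sauce_bottle, spice_jar, steel_cup's own z axis and vertical above 0.5 rad).
It also fails if it takes over 61 s, if anything falls off the work surface, if the arm or the gripper's body presses on something with over 40 N, if the wrist force passes 120 N, or if a joint passes its speed limit or range.

## Robot

A 7-joint arm with a two-finger parallel gripper is mounted at the origin on the work surface. World frame = base frame: x ahead of the robot, y to its left, z up, the work surface at z = 0. Lengths are in m, angles in rad, forces in N, time in s.
With the tool pointing down it reaches from about 0.4 to 0.85 m from the base axis. Payload 10.4 kg.
Tool frame: the origin (TCP) lies midway between the tips of the shut fingers; the grasp point (between the pads) lies 19 mm behind it (manip.hold_point_z is the distance from the TCP to the grasp point, in m); z points along the fingers, y is the line along which they close (so a half turn about z gives the same grasp; the last joint's range is limited). The gripper opens to 85 mm and grips with 20 to 120 N. Pads are 22 mm wide; open, the fingers measure 114 mm over their backs; the gripper's body (76 mm by 85 mm) begins 54 mm behind the grasp point. The pads swing forward as they close: fully open they stand 13 mm farther back than shut.
Start: joints at [-0.023, 0.332, -0.065, 1.46, 0.022, 1.35, -0.088], TCP at [0.625, 0, 0.2] pointing down, gripper open.
Joint ranges: [-2.6, 2.6], [-0.5, 2.12], [-1.47, 1.34], [0.16, 2.42], [-1.27, 4.41], [0.06, 2.06], [-2.6, 2.6]. Speed limits (rad/s): [2.22, 2.22, 2.79, 2.79, 3.14, 3.14, 3.14].

## Interface

Orientations are given as a unit quaternion [x, y, z, w].
In Python, from workcell import manip, eyes, job gives the robot as it stands.
- The arm moves only by the shell command python3 -m crank 'ROWS' [FORCE]. ROWS is JSON, a list that holds one entry, the list of rows, each a list of 7 numbers: the finger opening in cm, from 0 to 8.54, then the shift along the world's x, y, z in cm, then the turn, a rotation vector about the world's x, y, z in degrees. In form: [[[hand, x, y, z, ax, ay, az], ...]]. A call has 1 to 20 rows; each row shifts and turns the commanded pose from where the row before left it; what a row does not reach is not made up. A row lasts 1/8 s, in which the tool goes at most 62.5 mm and 10.7 degrees, less where a joint would pass 70% of its speed; a pose out of reach is approached as far as the arm can. A call with a gripper value outside its range is refused whole. The fingers move at their own pace and stop on an object; FORCE is the grip in N (left out, the last holds). Time passes only in rows, so rows that do not move let the fingers close. It gives the time, the measured TCP pose, the force, the opening and the grip force at its end, in the units of the state.
- manip.get_obs(): the state, without advancing time (a new reading comes with each control period).
- eyes.camera(name): name is "scene" or "side" or "wrist"; returns (picture, depth): 480x640x3 uint8, red, green, blue; 480x640 float32, m along the optical axis (not along the pixel's ray), 0 where there is no reading.
- eyes.camera_params(name): a dict with "fx", "fy", "cx", "cy" (pixels), "world_from_camera" (4x4, takes a point from camera to world coordinates); the wrist camera has in their place "hand_eye" (4x4, takes a point from camera to tool coordinates, whose origin is the TCP and whose axes are the flange's). Camera axes: x right, y down, z forward; pixel columns grow to the right and rows downward; lengths in m; the calibration is good to about 2 mm. The wrist camera is an equidistant fisheye: a pixel r from the principal point sees the ray r / f radians off the axis. A picture is of the moment at which its call begins: read the wrist's pose just before it. camera_params takes no time and is no camera call.
- job.hand_in(): hands the job in; it is judged then, once.
The state is a dict: "clock": time; "joint_pos": joint angles; "joint_velocities": joint speeds; "tau": joint torques, N m; "position": TCP position; "ee_rot": TCP orientation; "ft_force": force on the tool from outside, world axes, zero at the start; "torque": the same for the moment, N m; "grip_width": opening from 0.0 (shut) to 1.0 (fully open); "grasp_force": force on a finger pad.
Only numpy, scipy, OpenCV 4.12 (cv2) and the standard library are available. Lean on these libraries where they do the work, as an engineer would, in place of code of your own. Each camera call takes 0.05 s, during which the arm holds its last target. There are 200 camera calls.

## Working session

There is one attempt and no reset: what is moved stays moved. The work goes in short steps, Python scripts to look and compute and a shell command to move; the robot and the scene stay as the last step left them, time stands still between calls to the robot, and variables do not carry over. Pictures are saved under pics/ and viewed, at most 10 in all, crops included, and the job is handed in when it is done.

```bash
mkdir -p pics
python3 - <<'E'
from workcell import manip, eyes, job
import cv2, numpy as np
for n in ("scene","side"):
    im,d=eyes.camera(n); cv2.imwrite(f"pics/{n}.png",im[:,:,::-1]); np.savez(f"pics/{n}.npz",im=im,d=d)
    p=eyes.camera_params(n); print(n,p)
o=manip.get_obs(); print(o)
E
```

```text
scene {'fx': 485.104904002138, 'fy': 485.104904002138, 'cx': 319.10348023014046, 'cy': 236.6365758740012, 'world_from_camera': array([[ 5.37349048e-01,  4.93757538e-01, -6.83710095e-01,
         1.28765497e+00],
       [ 8.43359007e-01, -3.13387982e-01,  4.36501498e-01,
        -6.07128393e-01],
       [ 1.25937794e-03, -8.11166731e-01, -5.84813601e-01,
         7.42734360e-01],
       [ 0.00000000e+00,  0.00000000e+00,  0.00000000e+00,
         1.00000000e+00]])}
side {'fx': 573.2281280204018, 'fy': 573.2281280204018, 'cx': 321.60509769456434, 'cy': 242.70696217916927, 'world_from_camera': array([[ 0.97627629, -0.1551164 ,  0.15107453,  0.30964263],
       [-0.21652029, -0.70545036,  0.67487684, -1.06184617],
       [ 0.00189111, -0.69157696, -0.72230031,  1.080711  ],
       [ 0.        ,  0.        ,  0.        ,  1.        ]])}
{'clock': 0.1, 'joint_pos': array([-0.02257784,  0.33279878, -0.06469984,  1.4608292 ,  0.02158951,
        1.34989199, -0.08850041]), 'joint_velocities': array([ 0.0003551 , -0.00056406, -0.00082508, -0.00086498,  0.00023801,
       -0.00069002, -0.00047143]), 'tau': array([ 9.25707973e-04, -6.26745987e+01,  4.87730233e-02, -3.92438293e+01,
        1.62844139e-02,  6.89412060e-03, -5.92459219e-05]), 'position': array([ 6.24640891e-01, -1.39102110e-05,  1.99715116e-01]), 'ee_rot': array([ 7.07108912e-01,  7.07104382e-01, -4.51148490e-04, -4.19753367e-04]), 'ft_force': array([-0.28419303, -0.22442537,  0.31781818]), 'torque': array([-0.0147696 ,  0.00071929,  0.05209365]), 'grasp_force': 0.0, 'grip_width': 0.9981439110438013}
```

View pics/scene.png

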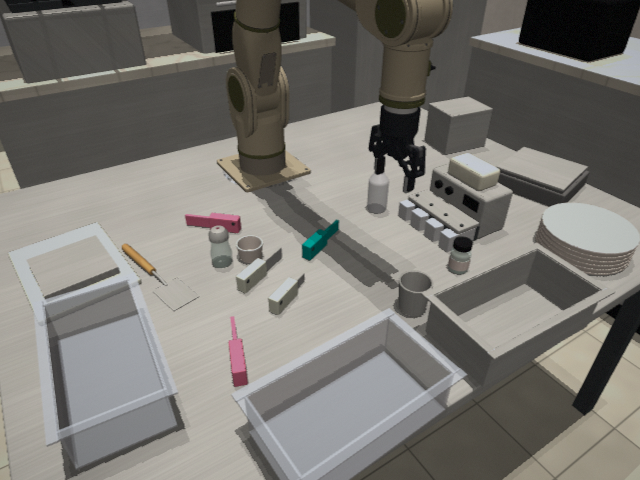

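View pics/side.png

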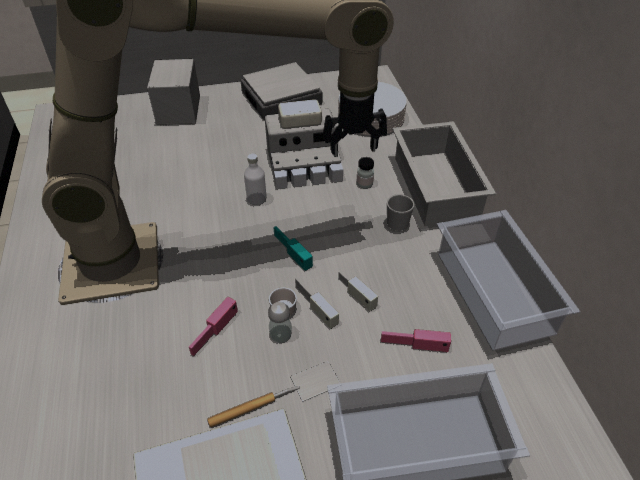

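The side view shows two white gauges. The long-bladed one is at (320,305), with its blade towards (297,283), close to the ramekin (283,300). The short-bladed one is at (362,292). The slicer front runs (275,183)-(343,177) in the side view. Next I'll measure from depth.

```bash
cat > h.py <<'E'
import numpy as np, cv2
from workcell import manip, eyes
def cloud(n):
    z=np.load(f"pics/{n}.npz"); im,d=z['im'],z['d']; p=eyes.camera_params(n)
    v,u=np.mgrid[:480,:640]
    c=np.stack([(u-p['cx'])/p['fx']*d,(v-p['cy'])/p['fy']*d,d],-1)
    W=p['world_from_camera']; return im,d,c@W[:3,:3].T+W[:3,3]
def rect(P,t=''):
    r=cv2.minAreaRect((P[:,:2]*1000).astype(np.float32)); print(t,len(P),'c',np.round(r[0],1),'size',np.round(r[1],1),'ang',round(r[2],1),'mean',np.round(P.mean(0)*1000,1))
E
python3 - <<'E'
from h import *
for n in ("side","scene"):
    im,d,P=cloud(n); print(n)
    # height map objects
    m=((P[...,2]>.012)&(P[...,2]<.2)&(d>0)&(P[...,0]>.3)&(P[...,0]<.95)&(abs(P[...,1])<.5)).astype(np.uint8)
    k,l,s,c=cv2.connectedComponentsWithStats(m)
    for i in range(1,k):
        if s[i,4]>80: 
            q=P[l==i]; rect(q,f"px{np.round(c[i])} zmax{q[:,2].max():.3f} rgb{im[l==i].mean(0).round()}")
    # handle tops
    m=((abs(P[...,2]-.042)<.006)&(im.min(-1)>110)&(d>0)&(P[...,0]>.3)).astype(np.uint8)
    k,l,s,c=cv2.connectedComponentsWithStats(m)
    print('tops')
    for i in range(1,k):
        if s[i,4]>60: rect(P[l==i],f"px{np.round(c[i])}")
E
```

```text
side
px[454. 225.] zmax0.108 rgb[93. 93. 95.] 8592 c [875.6  13.9] size [148.7 970.8] ang 0.0 mean [861.9 -91.   65.4]
px[300. 143.] zmax0.170 rgb[100.  98.  98.] 4758 c [553.7 283.3] size [214.7 199.3] ang 88.4 mean [542.8 270.9  85.9]
px[254. 180.] zmax0.153 rgb[98. 96. 97.] 779 c [391.4 148.7] size [46.6 55.1] ang 66.6 mean [392.5 141.3  80. ]
px[365. 171.] zmax0.085 rgb[53. 51. 50.] 430 c [708. 153.] size [48.1 47.7] ang 72.3 mean [705.4 145.7  53.2]
px[399. 210.] zmax0.079 rgb[58. 56. 55.] 756 c [750.4 -25.4] size [75.4 70.8] ang 30.3 mean [750.3 -26.4  50.2]
px[295. 248.] zmax0.046 rgb[14. 64. 62.] 535 c [452.9 -67.3] size [ 28.6 153.2] ang 24.7 mean [459.2 -86.6  32.5]
px[361. 291.] zmax0.046 rgb[112. 113. 114.] 558 c [ 577.4 -233.6] size [ 30.  127.2] ang 28.3 mean [ 584.6 -254.1   32.9]
px[319. 304.] zmax0.048 rgb[113. 113. 114.] 669 c [ 475.7 -248.6] size [ 29.2 156.2] ang 23.6 mean [ 481.3 -269.9   32.8]
px[281. 313.] zmax0.106 rgb[91. 90. 88.] 1066 c [ 396.  -271.6] size [133.   62.2] ang 79.8 mean [ 389.2 -291.6   53.6]
px[421. 338.] zmax0.047 rgb[115.  65.  83.] 890 c [
[... 2452 characters left out ...]
.7 -311.8] size [46.9 24.7] ang 76.5 mean [ 396.6 -314.5   42.1]
px[250. 269.] 263 c [ 489.2 -280.8] size [26.5 79.9] ang 24.5 mean [ 490.6 -281.9   42.3]
px[283. 289.] 305 c [ 588.  -252.6] size [26.4 80. ] ang 27.2 mean [ 589.3 -253.7   42.3]
px[ 94. 315.] 381 c [ 453.4 -609.6] size [150.3   9.4] ang 85.6 mean [ 452.7 -612.1   42.1]
px[237. 355.] 416 c [ 701.2 -412.4] size [25.9 79.2] ang 70.8 mean [ 701.8 -412.9   42.2]
px[322. 376.] 446 c [ 826.7 -297. ] size [  4.1 273.7] ang 2.9 mean [ 827.1 -304.    42.9]
px[383. 442.] 409 c [ 982.1 -284.2] size [  2.8 231.4] ang 2.9 mean [ 982.6 -291.3   42.2]
px[124. 432.] 492 c [ 748.3 -626.4] size [147.5   5.7] ang 86.7 mean [ 748.2 -628.9   42.1]
```

Gauge origin is at about (490,-281) mm, heading 114.8°. The slicer mouth centre is near x=551, y≈182, heading about 88.6°. I'll go above the gauge first.

```bash
python3 -m crank '[[[8,-2.25,-4.68,-1,0,0,4.13],[8,-2.25,-4.68,-1,0,0,4.13],[8,-2.25,-4.68,-1,0,0,4.13],[8,-2.25,-4.68,-1,0,0,4.13],[8,-2.25,-4.68,-1,0,0,4.13],[8,-2.25,-4.68,-1,0,0,4.13],[8,0,0,0,0,0,0],[8,0,0,0,0,0,0]]]' 40
python3 - <<'E'
from h import *
o=manip.get_obs(); print(o['position'],o['ee_rot'],eyes.camera_params('wrist'))
im,d=eyes.camera('wrist'); cv2.imwrite('pics/w1.png',im[:,:,::-1])
E
```

```text
clock: 1.1
position: [0.4902, -0.2801, 0.1402]
ee_rot: [0.539, 0.842, 0.0, -0.0]
ft_force: [0.2, 0.3, 0.4]
grip_width: 0.939
grasp_force: 0.0
[ 0.49021863 -0.28013843  0.1402385 ] [ 5.39051282e-01  8.42272871e-01  2.66574838e-04 -2.35350031e-04] {'fx': 371.64829954431775, 'fy': 371.64829954431775, 'cx': 321.2727665483931, 'cy': 244.96004539303968, 'hand_eye': array([[ 3.54868147e-04, -9.44702046e-01, -3.27929747e-01,
         8.55131150e-02],
       [ 9.99999657e-01,  5.80466695e-04, -5.90065556e-04,
        -1.21286807e-04],
       [ 7.47788434e-04, -3.27929425e-01,  9.44701928e-01,
        -1.74025820e-01],
       [ 0.00000000e+00,  0.00000000e+00,  0.00000000e+00,
         1.00000000e+00]])}
```

View pics/w1.png

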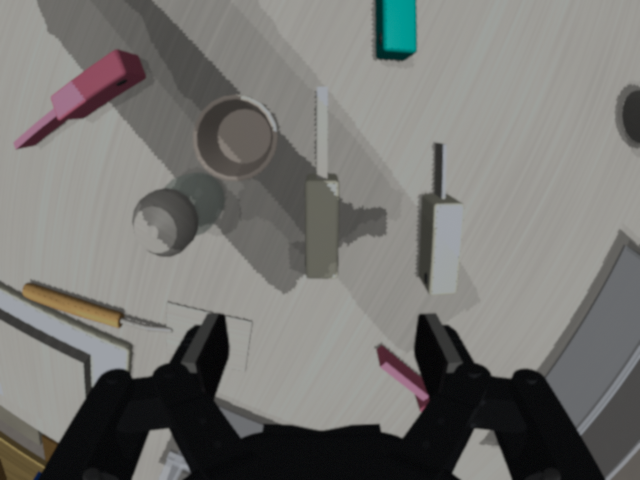

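The wrist view shows the gauge centred (u≈321) and aligned, with the thick blade pointing up the image and the ramekin and shaker clear of the fingers. I'll descend and grip.

```bash
python3 -m crank '[[[8,0,0,-4.3,0,0,0],[8,0,0,-4.3,0,0,0],[8,0,0,-4.2,0,0,0],[8,0,0,0,0,0,0],[1.8,0,0,0,0,0,0],[1.8,0,0,0,0,0,0],[1.8,0,0,0,0,0,0],[1.8,0,0,0,0,0,0],[1.8,0,0,0,0,0,0],[1.8,0,0,0,0,0,0]]]' 40
```

```text
clock: 2.4
position: [0.49, -0.2808, 0.0124]
ee_rot: [0.539, 0.842, 0.0, -0.0]
ft_force: [0.4, -0.2, -0.4]
grip_width: 0.207
grasp_force: 0.0
```

Run:
```python
from h import *
im,d=eyes.camera('wrist'); im2,_=eyes.camera('side')
o=np.hstack([im[120:480,100:500],im2[200:380,230:430].repeat(2,0).repeat(2,1)]); cv2.imwrite('pics/w2.png',o[:,:,::-1])
```

```text
(no output)
```

View pics/w2.png

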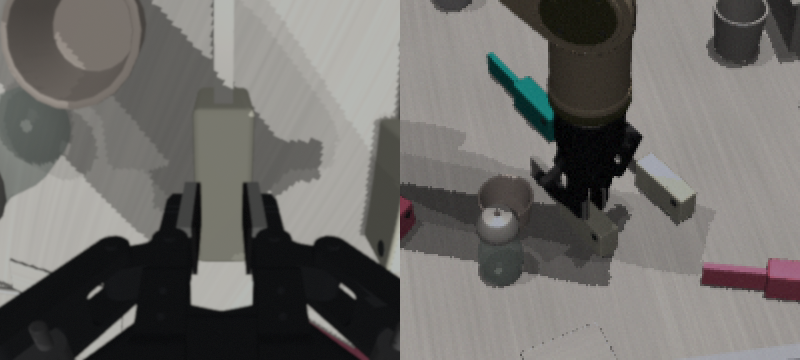

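The fingers straddle the handle, but no grip force shows. I'll close further.

```bash
python3 -m crank '[[[0,0,0,0,0,0,0],[0,0,0,0,0,0,0],[0,0,0,0,0,0,0],[0,0,0,0,0,0,0]]]' 60
```

```text
clock: 3.0
position: [0.49, -0.2808, 0.0124]
ee_rot: [0.539, 0.842, 0.0, 0.0]
ft_force: [-0.2, 0.2, 0.2]
grip_width: -0.003
grasp_force: 0.0
```

Run:
```python
from h import *
im,d=eyes.camera('wrist'); im2,_=eyes.camera('scene')
o=np.hstack([im[120:480,100:500],im2[170:350,180:380].repeat(2,0).repeat(2,1)]); cv2.imwrite('pics/w3.png',o[:,:,::-1])
o=manip.get_obs();print(o['grip_width'],o['grasp_force'],o['position'])
```

```text
-0.0020082719762847725 0.0 [ 0.49004158 -0.28078253  0.01244547]
```

View pics/w3.png

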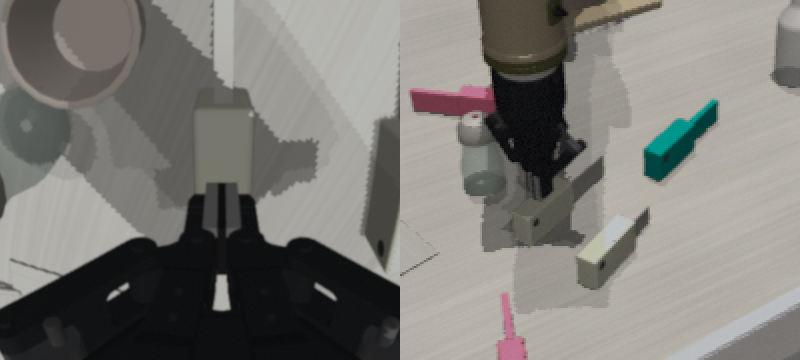

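The fingers shut fully with no force, and their visible ends coincide with the handle's top. I can't yet tell whether they are above the handle or hidden in it. I'll lift clear and measure where the fingertips really are.

```bash
python3 -m crank '[[[0,0,0,5,0,0,0],[0,0,0,5,0,0,0],[0,0,0,0,0,0,0],[0,0,0,0,0,0,0]]]'
python3 - <<'E'
from h import *
o=manip.get_obs();print(o['position'])
for n in ('scene','side'):
    im,d=eyes.camera(n); np.savez(f'pics/{n}2.npz',im=im,d=d)
    p=eyes.camera_params(n); W=p['world_from_camera']
    v,u=np.mgrid[:480,:640]; P=np.stack([(u-p['cx'])/p['fx']*d,(v-p['cy'])/p['fy']*d,d],-1)@W[:3,:3].T+W[:3,3]
    near=(np.hypot(P[...,0]-.49,P[...,1]+.281)<.05)&(d>0)
    h,_=np.histogram(P[near][:,2],np.arange(0,.2,.01)); print(n,h)
    q=P[near&(P[...,2]>.05)]; print(q[np.argsort(q[:,2])[:5]].round(3)); rect(P[near&(abs(P[...,2]-.042)<.005)])
im,d=eyes.camera('wrist')
im2=np.load('pics/scene2.npz')['im']
o=np.hstack([im[120:480,100:500],im2[140:320,170:370].repeat(2,0).repeat(2,1)]); cv2.imwrite('pics/w4.png',o[:,:,::-1])
E
```

```text
clock: 3.6
position: [0.4898, -0.2807, 0.1121]
ee_rot: [0.539, 0.842, 0.0, -0.0]
ft_force: [0.1, -0.5, -0.1]
grip_width: 0.001
grasp_force: 0.0
[ 0.48979407 -0.2806519   0.11207128]
scene [417 110 100 122 254   0   0   0   0   0   0   0   0   0  14  50  51  51
  45]
[[ 0.495 -0.281  0.144]
 [ 0.495 -0.278  0.145]
 [ 0.498 -0.287  0.146]
 [ 0.489 -0.292  0.147]
 [ 0.498 -0.284  0.147]]
 295 c [ 489.8 -279.9] size [28.4 81. ] ang 24.4 mean [ 491.9 -281.6   42. ]
side [270  85  72 189 198   0   0   0   0   0   0   0   0   0  13  39  44  31
  42]
[[ 0.486 -0.287  0.141]
 [ 0.488 -0.289  0.143]
 [ 0.497 -0.289  0.144]
 [ 0.492 -0.291  0.145]
 [ 0.487 -0.293  0.145]]
 312 c [ 489.5 -282.1] size [26.8 81.4] ang 26.0 mean [ 490.4 -283.6   40.8]
```

View pics/w4.png

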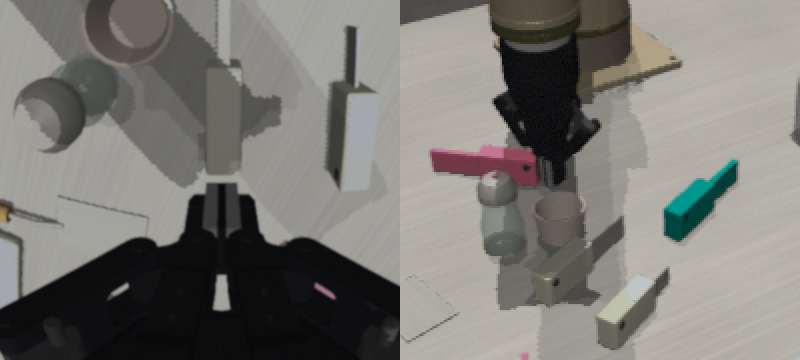

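Measured: with the TCP reported at z=0.112, the real fingertips are at 0.142 in both cameras. The tips therefore sit 30 mm higher than reported, and the fingers simply closed above the handle. x and y agree, and the gauge has not moved. I'll correct for the offset by aiming for a reported z of about -0.020.

```bash
python3 -m crank '[[[8,0,0,0,0,0,0],[8,0,0,0,0,0,0],[8,0,0,0,0,0,0],[8,0,0,0,0,0,0],[8,0,0,-4,0,0,0],[8,0,0,-4,0,0,0],[8,0,0,-3,0,0,0],[8,0,0,-2.2,0,0,0],[8,0,0,0,0,0,0],[1.5,0,0,0,0,0,0],[1.5,0,0,0,0,0,0],[1.5,0,0,0,0,0,0],[1.5,0,0,0,0,0,0],[1.5,0,0,0,0,0,0],[1.5,0,0,0,0,0,0]]]' 60
```

```text
clock: 5.62
position: [0.4907, -0.2811, -0.0186]
ee_rot: [0.539, 0.842, 0.0, 0.001]
ft_force: [-1.3, 0.2, 7.0]
grip_width: 0.293
grasp_force: 60.0
```

Gripped at 60 N, 25 mm wide. Now I'll lift, swing into line with the slicer, and look at the mouths.

```bash
python3 -m crank '[[[1.5,0,0,2,0,0,0],[1.5,0,0,3,0,0,0],[1.5,0,0,3,0,0,0],[1.5,1.02,4.5,0,0,0,-4.37],[1.5,1.02,4.5,0,0,0,-4.37],[1.5,1.02,4.5,0,0,0,-4.37],[1.5,1.02,4.5,0,0,0,-4.37],[1.5,1.02,4.5,0,0,0,-4.37],[1.5,1,4.5,0,0,0,-4.37],[1.5,0,4.1,0,0,0,0],[1.5,0,0,0,0,0,0],[1.5,0,0,0,0,0,0]]]'
python3 - <<'E'
from h import *
o=manip.get_obs(); print(o['position'],o['ee_rot'],o['grasp_force'],o['ft_force'])
im,d=eyes.camera('wrist'); cv2.imwrite('pics/w5.png',im[:,:,::-1]); np.savez('pics/w5.npz',im=im,d=d,p=o['position'],q=o['ee_rot'])
for n in ('scene','side'):
    im,d=eyes.camera(n); np.savez(f'pics/{n}.npz',im=im,d=d)
E
```

```text
clock: 7.12
position: [0.5508, 0.0296, 0.0603]
ee_rot: [0.716, 0.698, -0.0, 0.0]
ft_force: [-0.2, -0.4, -1.4]
grip_width: 0.294
grasp_force: 59.1
[0.55078265 0.02959473 0.06026678] [ 7.15950748e-01  6.98150721e-01 -3.05100510e-04  6.75334893e-05] 59.144116044044495 [-0.19629987 -0.36688223 -1.38277046]
```

View pics/w5.png

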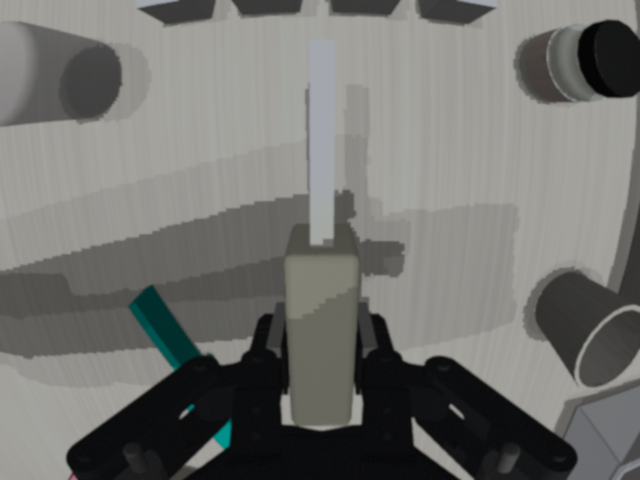

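The wrist view shows the blade straight up with its tip at (321,42). The gate mouths lie between the four blocks along the top edge, with the middle mouth at about u=316. Next I'll measure blade and mouths metrically.

Run:
```python
from h import *
from scipy.spatial.transform import Rotation as R
p=eyes.camera_params('wrist'); z=np.load('pics/w5.npz'); im,d=z['im'],z['d']
v,u=np.mgrid[:480,:640]; a=(u-p['cx'])/p['fx']; b=(v-p['cy'])/p['fy']; th=np.hypot(a,b)+1e-9
C=np.stack([np.tan(th)*a/th*d,np.tan(th)*b/th*d,d],-1); H=p['hand_eye']
P=(C@H[:3,:3].T+H[:3,3])@R.from_quat(z['q']).as_matrix().T+z['p']
print('table z',np.median(P[100:200,400:480,2]))
def comps(P,m,mn,t):
    k,l,s,c=cv2.connectedComponentsWithStats(m.astype(np.uint8))
    for i in range(1,k):
        if s[i,4]>mn:
            q=P[l==i]; rect(q,f"{t} px{np.round(c[i])} x {1000*np.percentile(q[:,0],2):.1f}..{1000*np.percentile(q[:,0],98):.1f} y {1000*np.percentile(q[:,1],2):.1f}..")
comps(P,(d>0)&(P[...,2]>.008)&(P[...,2]<.06)&(P[...,1]>.14)&(P[...,1]<.23)&(v<40),40,'block')
bl=(d>0)&(P[...,2]>.06)&(P[...,1]>.075)&(v<240)&(abs(u-321)<40)
comps(P,bl,100,'blade'); q=P[bl]; print('blade z',np.percentile(q[:,2],[5,50,95]))
hd=(d>0)&(P[...,2]>.08)&(v>250)&(v<300)&(abs(u-321)<45); comps(P,hd,100,'hd'); print('hz',np.median(P[hd][:,2]))
for s in (.08,.09,.1,.11,.12,.13): 
    m=bl&(abs(P[...,1]-s)<.005); print(s,P[m][:,0].min().round(4),P[m][:,0].max().round(4),end=' | ')
for n in ('scene','side'):
    im,d,P=cloud(n); g=P[...,0]
    m=(d>0)&(abs(P[...,2]-.043)<.006)&(P[...,1]>.16)&(P[...,1]<.225)&(im.min(-1)>100)
    comps(P,m,40,n)
    f=P[(d>0)&(P[...,2]>.01)&(P[...,2]<.036)&(P[...,1]>.15)&(P[...,1]<.23)&(abs(g-.55)<.1)]
    print('front',np.polyfit(f[:,0]-.551,f[:,1],1),np.percentile(f[:,1],[10,50]))
    m=(d>0)&(P[...,2]>.1)&(P[...,2]<.2)&(abs(P[...,0]-.551)<.02)
    b=(d>0)&(P[...,1]>.08)&(P[...,1]<.15)&(P[...,2]>.05)&(P[...,2]<.13)&(abs(P[...,0]-.55)<.05); comps(P,b,30,n+' blade')
```

```text
table z 0.00050825582382686
block px[174.   8.] x 453.6..486.1 y 187.0.. 1283 c [470.2 190.1] size [34.5  9.8] ang 6.9 mean [470.3 188.3  28.8]
block px[266.   5.] x 505.5..541.1 y 185.3.. 685 c [523.7 186.3] size [37.5  5.4] ang 5.3 mean [522.3 186.2  19.2]
block px[366.   5.] x 560.7..596.2 y 183.6.. 676 c [578.  184.8] size [ 5.  37.4] ang 82.0 mean [579.4 184.5  19. ]
block px[459.   8.] x 615.9..648.1 y 182.1.. 1268 c [631.8 185. ] size [ 9.8 35.3] ang 79.9 mean [631.7 183.4  28.5]
block px[562.  33.] x 687.1..702.2 y 169.3.. 534 c [696.9 177.5] size [25.9  6.8] ang 37.7 mean [692.6 175.2  44.4]
block px[72. 36.] x 405.6..415.0 y 176.6.. 151 c [410.5 181. ] size [ 1.5 13.5] ang 49.3 mean [410.6 180.9  47. ]
blade px[322. 137.] x 548.2..556.4 y 76.6.. 4828 c [552.2 108.7] size [67.4  8.2] ang 88.3 mean [552.3 109.4 112.4]
blade z [0.11130954 0.11234863 0.11342486]
hd px[321. 275.] x 539.0..563.4 y 56.3.. 3673 c [551.2  64. ] size [17.7 26.4] ang 86.5 mean [551.2  64.9 120.8]
hz 0.12108831309218274
0.08 0.5478 0.5556 | 0.09 0.5475 0.5557 | 0.1 0.5481 0.5559 | 0.11 0.5484 0.5565 | 0.12 0.5487 0.5567 | 0.13 0.5487 0.5569 | scene px[420. 213.] x 503.3..542.8 y 183.0.. 100 c [523.6 198.1] size [41.  30.7] ang 3.1 mean [524.3 197.8  44.4]
scene px[435. 223.] x 559.1..597.7 y 182.3.. 114 c [575.1 196.3] size [31.  51.4] ang 84.7 mean [579.2 196.3  44.2]
scene px[450. 233.] x 614.2..648.5 y 181.1.. 116 c [633.5 198.6] size [41.4 39.8] ang 14.7 mean [632.8 196.1  44.3]
front [-0.02879781  0.18880059] [0.18147661 0.18566685]
scene blade px[405. 210.] x 547.2..557.8 y 81.3.. 229 c [552.6 110.7] size [60.9 12.5] ang 89.8 mean [554.  110.3 100. ]
side px[280. 173.] x 454.5..488.1 y 184.1.. 78 c [470.9 201.3] size [37. 34.] ang 80.6 mean [471.2 199.4  42.3]
front [-0.01385309  0.19114905] [0.18217591 0.18690484]
```

Mouth centres are at x≈495.8 / 550.9 / 606.0, the front is at y≈184.5 on the middle line, and the slicer heading is about 88.3°, which matches the blade. The blade needs -3 mm in x. I'll lower it and advance into the middle gate.

```bash
python3 -m crank '[[[1.5,-0.33,0,-4,0,0,-0.2],[1.5,0,0,-3,0,0,0],[1.5,0,0,-0.9,0,0,0],[1.5,0.05,1.5,0,0,0,0],[1.5,0.08,2.5,0,0,0,0],[1.5,0.03,1,0,0,0,0],[1.5,0.02,0.7,0,0,0,0],[1.5,0,0,0,0,0,0]]]'
python3 -m crank '[[[1.5,0.01,0.5,0,0,0,0],[1.5,0.01,0.4,0,0,0,0],[1.5,0.01,0.4,0,0,0,0],[1.5,0.01,0.4,0,0,0,0],[1.5,0,0,0,0,0,0]]]'
```

```text
clock: 8.28
position: [0.5496, 0.087, -0.0184]
ee_rot: [0.717, 0.697, 0.0, 0.0]
ft_force: [0.5, 0.2, -2.0]
grip_width: 0.296
grasp_force: 59.3
clock: 8.9
position: [0.5498, 0.0999, -0.0186]
ee_rot: [0.718, 0.696, -0.002, 0.001]
ft_force: [-2.9, -14.7, 4.3]
grip_width: 0.296
grasp_force: 60.2
```

The blade stopped with its tip at about 28 mm depth and -15 N, so the middle gate jams. I'll back out, shift to gate0 (+x) and try there.

```bash
python3 -m crank '[[[1.5,-0.06,-2,0,0,0,0],[1.5,-0.09,-3,0.3,0,0,0],[1.5,2.8,-0.08,0,0,0,0],[1.5,2.76,-0.08,0,0,0,0],[1.5,0,0,-0.3,0,0,0],[1.5,0,0,0,0,0,0],[1.5,0.06,2,0,0,0,0],[1.5,0.04,1.2,0,0,0,0],[1.5,0.01,0.5,0,0,0,0],[1.5,0,0,0,0,0,0]]]'
python3 -m crank '[[[1.5,0.01,0.4,0,0,0,0],[1.5,0.01,0.4,0,0,0,0],[1.5,0.01,0.4,0,0,0,0],[1.5,0.01,0.3,0,0,0,0],[1.5,0,0,0,0,0,0]]]'
```

```text
clock: 10.15
position: [0.6049, 0.0908, -0.0185]
ee_rot: [0.717, 0.697, 0.0, -0.0]
ft_force: [0.2, 2.8, 1.5]
grip_width: 0.29
grasp_force: 60.0
clock: 10.78
position: [0.6056, 0.1053, -0.0185]
ee_rot: [0.717, 0.697, 0.0, -0.0]
ft_force: [-0.0, 0.6, 1.3]
grip_width: 0.293
grasp_force: 60.1
```

There is no force at 35 mm depth, so gate0 fits. I'll push it home.

```bash
python3 -m crank '[[[1.5,0.02,0.8,0,0,0,0],[1.5,0.02,0.8,0,0,0,0],[1.5,0.02,0.7,0,0,0,0],[1.5,0.01,0.5,0,0,0,0],[1.5,0.01,0.4,0,0,0,0],[1.5,0.01,0.3,0,0,0,0],[1.5,0,0.2,0,0,0,0],[1.5,0,0,0,0,0,0]]]'
```

```text
clock: 11.78
position: [0.6065, 0.1413, -0.0186]
ee_rot: [0.717, 0.697, -0.0, 0.0]
ft_force: [-0.7, -3.9, 3.6]
grip_width: 0.296
grasp_force: 60.3
```

Shoulder contact at about 70 mm depth. I'll release, rise and check.

```bash
python3 -m crank '[[[3,0,0,0,0,0,0],[5,0,0,0,0,0,0],[5.5,0,0,0,0,0,0],[5.5,0,0,0,0,0,0],[5.5,0,0,1,0,0,0],[5.5,0,0,3,0,0,0],[5.5,0,0,4,0,0,0],[5.5,0,-3,4,0,0,0],[5.5,0,-5,0,0,0,0],[5.5,0,0,0,0,0,0],[5.5,0,0,0,0,0,0]]]'
python3 - <<'E'
from h import *
for n in ('scene','side'):
    im,d=eyes.camera(n); np.savez(f'pics/{n}.npz',im=im,d=d)
    if n=='side': side=im
    im,d,P=cloud(n)
    m=(d>0)&(abs(P[...,2]-.042)<.005)&(abs(P[...,0]-.607)<.03)&(P[...,1]>.08)&(P[...,1]<.182)&(im.min(-1)>70)
    rect(P[m],n); print('top z',np.median(P[m][:,2]))
im,_=eyes.camera('wrist')
cv2.imwrite('pics/end.png',np.hstack([im[0:360,120:520],side[100:280,220:420].repeat(2,0).repeat(2,1)])[:,:,::-1])
E
```

```text
clock: 13.15
position: [0.6064, 0.062, 0.1019]
ee_rot: [0.717, 0.697, 0.0, -0.0]
ft_force: [-0.3, -0.2, -0.1]
grip_width: 0.647
grasp_force: 0.0
scene 235 c [611.9 140.3] size [44.7 83. ] ang 0.9 mean [607.  140.3  42. ]
top z 0.04212087809623499
side 149 c [613.5 143.1] size [53.1 84.8] ang 11.3 mean [606.5 138.   40.6]
top z 0.040630937749761786
```

View pics/end.png

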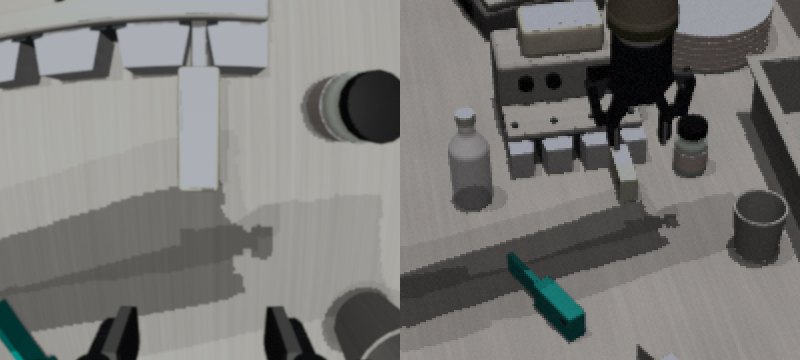

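The gauge stands with its shoulder against the front face and its blade in gate0. It is straight and flat, with its top at z = 42 mm. The gripper is clear of everything, so I'm handing in.

```bash
python3 -c "
from workcell import job
print(job.hand_in())"
```

```text
the job is handed in; nothing more can be done
None
```

The gauge is fully home in gate0 (slicer y = -56 mm), standing on the table and released; the middle gate jammed it, gate2 was not needed, and the job is handed in at about 13 s of the 61 s, with no verdict reported back.

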